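# Change the bench dust extraction over to the other pick-up

### The job

Change the dust extraction on the bench over from the blue-ended blast gate to the yellow-ended one. With the fingertips push the yellow gate's blade fully open first, and only then push the blue gate's blade fully shut, so that the extractor always has one branch open. Just push on the end plates, do not pinch them, and leave the loose things around the manifold where they are.

Things in the scene. Friction and masses are not known exactly. Their poses are not given: they have to be found in the camera images.
- manifold: dust-extraction manifold fixed on the bench: 2 black bells (100 mm across) facing the robot, each with slide gate and white pipe behind, common trunk. Origin on the bench midway between the gates; x away from robot along pipes, y left, z up. Gates at x 0, y +127 and -127 mm (which colour is where varies); bells x -14 to -86, trunk x 125 (radius 30); pipe axes at z 75; top at z 125.
- yellow_gate: aluminium housing of the gate whose blade has yellow end plates: 64 mm along y, 14 mm thick along x, from 42 to 108 mm above the bench, fixed to the manifold with the same axes; origin on the bench below its centre.
- blue_gate: aluminium housing of the gate whose blade has blue end plates: same sizes and origin as the yellow one.
- yellow_gate_blade (a joint): yellow gate's blade, m: 0 = fully shut (left end plate 46 mm out from the gate's left side, right one against the gate), 0.046 = fully open (blade 46 mm farther to the manifold's -y: left plate against the gate, right one 46 mm out). Starts shut or nearly so. Slides stiffly (about 3 N), stays where left; solid stops at both ends.
- blue_gate_blade (a joint): blue gate's blade, m: 0 = fully shut (left end plate 46 mm out from the gate's left side, right one against the gate), 0.046 = fully open (blade 46 mm farther to the manifold's -y: left plate against the gate, right one 46 mm out). Starts open or nearly so. Slides stiffly (about 3 N), stays where left; solid stops at both ends.
- yellow_gate_open_pad (a point): centre of the yellow end plate on the left (+y) end of the yellow blade, 75 mm above the bench. Plate 22 mm (x) by 6 by 56 mm high, with a round thumb pad 34 mm across, 6 mm thick: the pad's face is 6 mm outside this point. Pushing it toward its gate, to the manifold's -y, opens the gate, until the plate meets the gate's side. Axes as the manifold's.
- yellow_gate_shut_pad (a point): centre of the yellow end plate on the right (-y) end of the yellow blade, 75 mm above the bench. Plate 22 mm (x) by 6 by 56 mm high, with a round thumb pad 34 mm across, 6 mm thick: the pad's face is 6 mm outside this point. Pushing it toward its gate, to the manifold's +y, shuts the gate, until the plate meets the gate's side. Axes as the manifold's.
- blue_gate_open_pad (a point): centre of the blue end plate on the left (+y) end of the blue blade, 75 mm above the bench. Plate 22 mm (x) by 6 by 56 mm high, with a round thumb pad 34 mm across, 6 mm thick: the pad's face is 6 mm outside this point. Pushing it toward its gate, to the manifold's -y, opens the gate, until the plate meets the gate's side. Axes as the manifold's.
- blue_gate_shut_pad (a point): centre of the blue end plate on the right (-y) end of the blue blade, 75 mm above the bench. Plate 22 mm (x) by 6 by 56 mm high, with a round thumb pad 34 mm across, 6 mm thick: the pad's face is 6 mm outside this point. Pushing it toward its gate, to the manifold's +y, shuts the gate, until the plate meets the gate's side. Axes as the manifold's.
- cork_block: loose cork sanding block, 61x114x35 mm, lying in front of the manifold between the two black bells; origin at the centre of its underside. Leave alone.
- tape_roll: loose roll of cream masking tape lying flat, 106 mm across, 24 mm high, in front of the manifold, to the right; origin at the centre of its underside. Leave alone.
- plywood_block: loose plywood offcut, 34x105x18 mm, right (-y) of the manifold; origin at the centre of its underside. Leave alone.
- hot_air_gun: dark green hot-air gun lying on its side, fixed, 245x182 mm, up to 65 mm high, left (+y) of the manifold, its tail toward the left gate; origin at the middle of its underside. Only an obstacle.

How it is judged:
By the outcome, as a careful person would: the job done as asked, in the order asked, and still so for the second after the job is handed in, with the robot touching nothing.
It also fails if it takes over 42 s, if anything falls off the work surface, if the arm or the gripper's body presses on something with over 40 N, if the wrist force passes 120 N, or if a joint passes its speed limit or range.

### The arm

A 6-joint arm with a two-finger parallel gripper is mounted at the origin on the work surface; the furniture and walls round the work are solid. World frame = base frame: x ahead of the robot, y to its left, z up, the work surface at z = 0. Lengths are in mm, angles in rad, forces in N, time in s.
With the tool pointing down it reaches from about 275 to 750 mm from the base axis. Payload 10.2 kg.
Tool frame: the origin (TCP) lies between the finger pads; the fingertips stand 11 mm ahead of it and the grasp point (between the pads) lies 8 mm behind it; z points along the fingers, y is the line along which they close (so a half turn about z gives the same grasp; the last joint's range is limited). The gripper opens to 85 mm and grips with 20 to 120 N. Pads are 22 mm wide; open, the fingers measure 114 mm over their backs; the gripper's body (76 mm by 85 mm) begins 54 mm behind the grasp point. The pads swing forward as they close: fully open they stand 13 mm farther back than shut.
Start: joints at [-1.57, 0.313, 1.498, -0, 1.331, -0.223], TCP at [116.503, -511.916, 242.294] pointing down, gripper open.
Joint ranges: [-2.94, 2.94], [-0.97, 2.17], [0.19, 2.56], [-1.23, 4.37], [0.02, 3.11], [-2.88, 2.88]. Speed limits (rad/s): [2.39, 2.39, 3.01, 3.14, 3.14, 3.14].

### API

Orientations are given as a unit quaternion [w, x, y, z].
In Python, from rig import sense, eyes, finish_job gives the robot as it stands.
- The arm moves only by the shell command python3 -m jog 'ROWS' [FORCE]. ROWS is JSON, a list of rows, each a list of 7 numbers: the shift along the tool's x, y, z in m, then the turn, a rotation vector about the tool's x, y, z in rad, then the finger opening in m, from 0 to 0.0854. In form: [[dx, dy, dz, rx, ry, rz, gripper], ...]. A call has 1 to 5 rows; each row shifts and turns the commanded pose from where the row before left it, along the tool's axes as they then stand; what a row does not reach is not made up. A row lasts 1/10 s, in which the tool goes at most 50 mm and 8.59 degrees, less where a joint would pass 70% of its speed; a pose out of reach is approached as far as the arm can. A call is refused whole if a number of a shift passes 0.05 or a number of a turn 0.15, either way. A call with a gripper value outside its range is refused whole. The fingers move at their own pace and stop on an object; FORCE is the grip in N (left out, the last holds). Time passes only in rows, so rows that do not move let the fingers close. It gives the time, the measured TCP pose, the force, the opening and the grip force at its end, in the units of the state.
- sense(): the state, without advancing time (a new reading comes with each control period).
- eyes.capture(name): name is "side" or "top" or "wrist"; returns the picture (400x640x3 uint8, red, green, blue); there is no depth.
- eyes.calibration(name): a dict with "fx", "fy", "cx", "cy" (pixels), "cam_to_world" (4x4, takes a point from camera to world coordinates); the wrist camera has in their place "mount" (4x4, takes a point from camera to tool coordinates, whose origin is the TCP and whose axes are the flange's). Camera axes: x right, y down, z forward; pixel columns grow to the right and rows downward; lengths in mm; the calibration is good to about 2 mm. A picture is of the moment at which its call begins: read the wrist's pose just before it. calibration takes no time and is no camera call.
- finish_job(): hands the job in; it is judged then, once.
The state is a dict: "time_s": time; "joints": joint angles; "dq": joint speeds; "tau": joint torques, N m; "eef_pos": TCP position; "ee_rot": TCP orientation; "force": force on the tool from outside, world axes, zero at the start; "wrist_torque": the same for the moment, N m; "grip_width": opening from 0.0 (shut) to 1.0 (fully open); "grip_force": force on a finger pad.
Only numpy, scipy, OpenCV 4.12 (cv2) and the standard library are available. Lean on these libraries where they do the work, as an engineer would, in place of code of your own. Each camera call takes 0.05 s, during which the arm holds its last target. There are 200 camera calls.

## Working session

There is one attempt and no reset: what is moved stays moved. The work goes in short steps, Python scripts to look and compute and a shell command to move; the robot and the scene stay as the last step left them, time stands still between calls to the robot, and variables do not carry over. Pictures are saved under pics/ and viewed, at most 10 in all, crops included, and the job is handed in when it is done.

```bash
ls; mkdir -p pics
python3 - <<'E'
from rig import sense, eyes
import cv2, numpy as np
np.set_printoptions(precision=4,suppress=True)
s=sense(); print(s)
for n in ("top","side"):
    cv2.imwrite(f"pics/{n}1.png",eyes.capture(n)[:,:,::-1]); c=eyes.calibration(n); print(n,{k:np.array(v) for k,v in c.items()})
print(eyes.calibration("wrist"))
E
```

```text
pics
{'time_s': 0.0, 'joints': array([-1.5704,  0.3134,  1.4985, -0.    ,  1.331 , -0.2234]), 'dq': array([-0.0004, -0.0002,  0.0001, -0.0003, -0.0014, -0.0004]), 'tau': array([ -0.0014, -41.227 , -25.9745,  -0.0003,   0.0041,   0.    ]), 'eef_pos': array([ 116.4932, -511.6493,  241.7283]), 'ee_rot': array([-0.0007,  0.9937,  0.1117,  0.0001]), 'force': array([-0.2105, -0.0094, -0.6271]), 'wrist_torque': array([-0.0212,  0.0012, -0.0038]), 'grip_force': 0.0, 'grip_width': 0.9998903171396544}
top {'fx': array(511.322), 'fy': array(511.322), 'cx': array(313.9282), 'cy': array(195.8389), 'cam_to_world': array([[  -0.0138,   -0.9973,    0.0715,  352.771 ],
       [  -0.9999,    0.0138,   -0.0001, -116.9977],
       [  -0.0009,   -0.0715,   -0.9974, 1526.4039],
       [   0.    ,    0.    ,    0.    ,    1.    ]])}
side {'fx': array(401.1843), 'fy': array(401.1843), 'cx': array(317.9095), 'cy': array(203.4639), 'cam_to_world': array([[ -0.8741,  -0.2688,   0.4047,  40.4379],
       [ -0.4854,   0.4514,  -0.7487, 643.9848],
       [  0.0186,  -0.8509,  -0.525 , 585.5982],
       [  0.    ,   0.    ,   0.    ,   1.    ]])}
{'fx': 356.4399671666283, 'fy': 356.4399671666283, 'cx': 318.0615996027209, 'cy': 206.182423383521, 'mount': array([[  -0.0001,   -0.9639,   -0.2664,   67.8179],
       [   1.    ,    0.0001,   -0.0005,   -0.6182],
       [   0.0005,   -0.2664,    0.9639, -133.0111],
       [   0.    ,    0.    ,    0.    ,    1.    ]])}
```

View pics/top1.png

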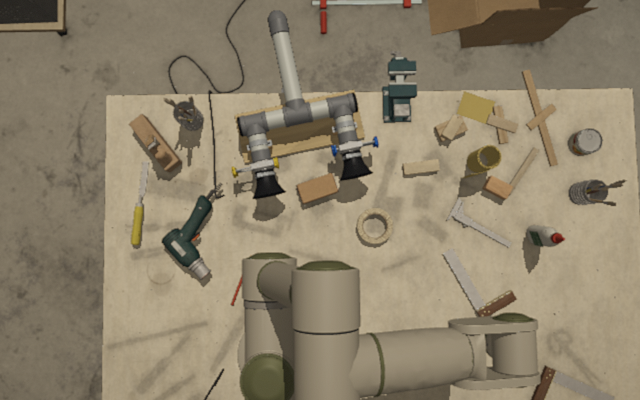

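View pics/side1.png

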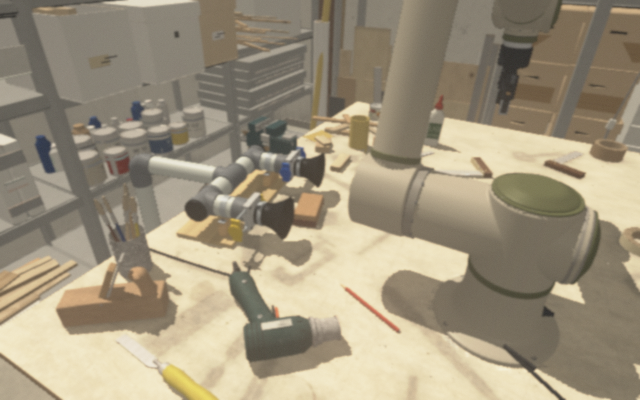

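The top view shows the yellow gate on the left, with plates at about (235,171) and (277,162), and the blue gate on the right, with plates at about (335,149) and (376,142). The gun's tail is near (215,190). The side view confirms the layout. Next I'll segment the colours.

```bash
cat > h.py <<'E'
import numpy as np, cv2
from scipy.spatial.transform import Rotation as R
from rig import sense, eyes
np.set_printoptions(precision=1,suppress=True)
def pix2world(c,uv,z,T=None):
    T=np.array(c["cam_to_world"]) if T is None else T
    d=T[:3,:3]@np.array([(uv[0]-c["cx"])/c["fx"],(uv[1]-c["cy"])/c["fy"],1.])
    return T[:3,3]+d*(z-T[2,3])/d[2]
def wristT(s):
    w,x,y,z=s["ee_rot"]; T=np.eye(4); T[:3,:3]=R.from_quat([x,y,z,w]).as_matrix(); T[:3,3]=s["eef_pos"]
    return T@np.array(eyes.calibration("wrist")["mount"])
def blobs(im,kind,amin=6):
    h=cv2.cvtColor(im,cv2.COLOR_RGB2HSV)
    lo,hi={"y":((20,150,100),(32,255,255)),"b":((100,140,60),(125,255,255))}[kind]
    n,_,st,ce=cv2.connectedComponentsWithStats(cv2.inRange(h,lo,hi))
    return [(ce[i],st[i]) for i in range(1,n) if st[i,4]>=amin]
E
python3 - <<'E'
from h import *
im=cv2.imread("pics/top1.png")[:,:,::-1].copy(); c=eyes.calibration("top")
for k in "yb":
    for ce,st in blobs(im,k):
        if 220<ce[0]<390 and 120<ce[1]<200: print(k,ce,st,pix2world(c,ce,90))
print("gun tail",pix2world(c,(217,188),40))
cv2.imwrite("pics/crop1.png",cv2.resize(im[80:240,190:450,::-1],None,fx=3,fy=3,interpolation=cv2.INTER_CUBIC))
E
```

```text
y [275.7 161.7] [273 157   6  11  40] [554.1 -10.4  90. ]
y [233.5 170.8] [232 167   5   8  24] [530.  109.3  90. ]
b [375.5 141.5] [374 137   4   9  24] [ 608.  -294.1   90. ]
b [333.7 149.9] [331 146   6  10  35] [ 585.4 -175.    90. ]
gun tail [486.2 165.3  40. ]
```

View pics/crop1.png

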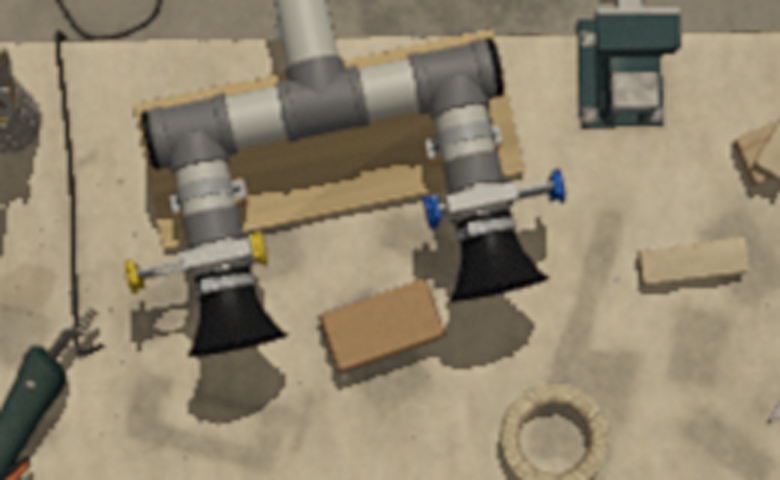

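The crop shows the yellow open pad at about (130,272) in crop pixels, the blue shut pad at (557,185) and the gun's tail at (85,335). The plate spacing is 122 mm (about 116 to 128 expected with pads) and the yaw is about 0.19, so the measurements agree. I'll travel with the gripper shut to stand off outside the yellow pad.

```bash
python3 -m jog '[[0.034,-0.035,0,0,0,0,0],[0.034,-0.035,0,0,0,0,0],[0.034,-0.035,0,0,0,0,0],[0.034,-0.035,0,0,0,0,0],[0.034,-0.035,0,0,0,0,0]]' 30 
python3 -m jog '[[0.034,-0.035,0,0,0,0,0],[0.034,-0.035,0,0,0,0,0],[0.034,-0.035,0,0,0,0,0],[0.034,-0.035,0,0,0,0,0],[0.034,-0.035,0,0,0,0,0]]'
python3 -m jog '[[0.034,-0.035,0,0,0,0,0],[0.034,-0.035,0,0,0,0,0],[0.034,-0.035,0,0,0,0,0],[0.034,-0.035,0,0,0,0,0],[0.034,-0.035,0,0,0,0,0]]'
```

```text
time_s: 0.6
eef_pos: [243.9, -301.6, 242.1]
ee_rot: [-0.0, 0.994, 0.111, 0.0]
force: [0.8, -1.0, 0.0]
grip_width: 0.142
grip_force: 0.0
time_s: 1.1
eef_pos: [370.9, -93.2, 242.4]
ee_rot: [0.0, 0.994, 0.112, 0.0]
force: [0.8, -0.9, -0.1]
grip_width: -0.001
grip_force: 0.0
time_s: 1.6
eef_pos: [497.8, 115.3, 242.0]
ee_rot: [0.0, 0.994, 0.112, -0.0]
force: [1.4, -1.1, 1.0]
grip_width: -0.007
grip_force: 0.0
```

```bash
python3 -m jog '[[0.031,-0.032,0,0,0,0,0],[0,0,0,0,0,-0.14,0],[0,0,0,0,0,-0.14,0],[0,0,0,0,0,-0.14,0],[0,0,0,0,0,-0.14,0]]' >/dev/null
python3 -m jog '[[0,0,0,0,0,-0.14,0],[0,0,0,0,0,-0.14,0],[0,0,0,0,0,-0.14,0],[0,0,0,0,0,-0.14,0],[0,0,0,0,0,-0.14,0]]' >/dev/null
python3 -m jog '[[0,0,0.04,0,0,-0.14,0],[0,0,0.03,0,0,-0.14,0],[0,0,0,0,0,0,0]]'
python3 - <<'E'
from h import *
s=sense(); im=eyes.capture("wrist"); t=eyes.capture("top"); T=wristT(s); c=eyes.calibration("wrist")
a=R.from_quat(np.roll(s["ee_rot"],-1)).as_matrix(); print("pos",s["eef_pos"],"yaw tool x",np.arctan2(a[1,0],a[0,0]).round(3),"joints",s["joints"].round(2))
for k in "yb":
    for ce,st in blobs(im,k,30): print(k,ce,st,pix2world(c,ce,75,T))
cv2.imwrite("pics/w2.png",im[:,:,::-1])
E
```

```text
time_s: 2.9
eef_pos: [518.4, 151.1, 168.6]
ee_rot: [-0.003, 0.635, 0.772, -0.003]
force: [-0.3, -0.6, 0.5]
grip_width: 0.001
grip_force: 0.0
pos [518.4 151.1 168.6] yaw tool x 1.765 joints [ 0.1  0.4  1.6 -0.   1.2 -0.1]
```

View pics/w2.png

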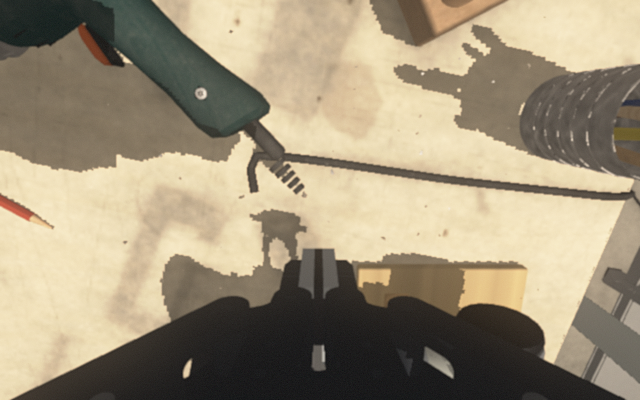

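The wrist view shows the gun's cord relief ending near (302,192) and its body corner at (268,110). The gripper hides the yellow pad. I'll compute the clearance and look from the side camera.

Run:
```python
from h import *
s=sense(); T=wristT(s); c=eyes.calibration("wrist")
for uv,z in [((302,192),5),((302,192),30),((268,110),40),((284,155),35)]: print(uv,z,pix2world(c,uv,z,T)-s["eef_pos"])
im=eyes.capture("side"); cs=eyes.calibration("side")
def proj(p):
    q=np.linalg.inv(np.array(cs["cam_to_world"]))@np.r_[p,1]; return np.array([cs["fx"]*q[0]/q[2]+cs["cx"],cs["fy"]*q[1]/q[2]+cs["cy"]])
print("pad est px",proj([530,109,75]),"tip px",proj(s["eef_pos"]-[0,0,11]))
for ce,st in blobs(im,"y",6):
    if 200<ce[0]<280 and 190<ce[1]<260: print(ce,st)
cv2.imwrite("pics/s3.png",cv2.resize(im[110:290,140:360,::-1],None,fx=3,fy=3,interpolation=cv2.INTER_CUBIC))
```

```text
(302, 192) 5 [ -12.9   -4.7 -168. ]
(302, 192) 30 [ -12.8    1.2 -143. ]
(268, 110) 40 [ -47.6   58.7 -133. ]
(284, 155) 35 [ -31.3   28.2 -138. ]
pad est px [235.7 231.9] tip px [221.7 208. ]
[234.1 220.3] [232 219   6   3   7]
[234.  225.6] [231 224   7   4  16]
```

View pics/s3.png

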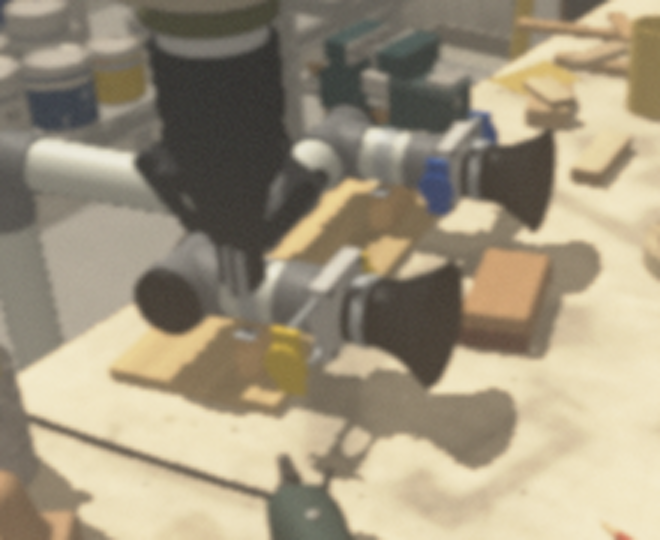

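The pad in the side view is at about (235.7,230) full-frame against a prediction of (235.7,232). The estimate is confirmed and the gun's tail lies low, so I'll descend outside the pad and push (tool −x is manifold −y).

```bash
python3 -m jog '[[0,0.003,0.03,0,0,0,0],[0,0,0.03,0,0,0,0],[0,0,0.025,0,0,0,0],[0,0,0,0,0,0,0]]'
python3 -m jog '[[-0.008,0,0,0,0,0,0],[-0.008,0,0,0,0,0,0],[-0.005,0,0,0,0,0,0],[-0.005,0,0,0,0,0,0],[-0.005,0,0,0,0,0,0]]'
```

```text
time_s: 3.45
eef_pos: [522.7, 151.8, 86.2]
ee_rot: [-0.001, 0.637, 0.771, -0.001]
force: [-0.1, 0.4, -0.1]
grip_width: 0.001
grip_force: 0.0
time_s: 3.95
eef_pos: [529.7, 121.2, 88.0]
ee_rot: [0.0, 0.636, 0.772, 0.001]
force: [0.1, 2.6, 2.5]
grip_width: -0.001
grip_force: 1.6
```

```bash
python3 -m jog '[[-0.007,0,0,0,0,0,0],[-0.007,0,0,0,0,0,0],[-0.007,0,0,0,0,0,0],[-0.006,0,0,0,0,0,0]]'
python3 -m jog '[[-0.003,0,0,0,0,0,0],[-0.003,0,0,0,0,0,0],[-0.003,0,0,0,0,0,0]]'
```

```text
time_s: 4.35
eef_pos: [534.7, 94.3, 87.3]
ee_rot: [0.0, 0.636, 0.772, 0.0]
force: [0.6, 4.2, 1.7]
grip_width: -0.001
grip_force: 1.6
time_s: 4.65
eef_pos: [536.3, 86.0, 87.3]
ee_rot: [0.0, 0.636, 0.772, 0.0]
force: [1.0, 3.7, 2.0]
grip_width: -0.003
grip_force: 1.6
```

```bash
for i in 1; do python3 -m jog '[[-0.003,0,0,0,0,0,0],[-0.003,0,0,0,0,0,0]]'; done | grep -E "eef|force:"
python3 -m jog '[[-0.003,0,0,0,0,0,0],[0,0,0,0,0,0,0]]' | grep -E "eef|force:"
```

```text
eef_pos: [537.1, 81.1, 87.3]
force: [-0.3, 22.4, 5.7]
grip_force: 11.1
eef_pos: [537.1, 81.0, 87.4]
force: [-0.6, 26.9, 6.0]
grip_force: 13.4
```

The solid stop is reached: force jumped from about 4 N to 27 N after about 47 mm of travel. I'll back off, rise, and cross to the blue gate's right side, checking the yellow gate on the way.

```bash
python3 -m jog '[[0.015,0,0,0,0,0,0],[0.015,0,0,0,0,0,0],[0,0,-0.05,0,0,0,0],[0,0,-0.05,0,0,0,0]]' | grep -E "eef|force:"
python3 -m jog '[[-0.046,0,0,0,0,0,0],[-0.046,0,0,0,0,0,0],[-0.046,0,0,0,0,0,0],[-0.046,0,0,0,0,0,0],[-0.046,0,0,0,0,0,0]]' | grep eef
python3 -m jog '[[-0.046,0,0,0,0,0,0],[-0.046,0,0,0,0,0,0],[-0.046,0,0,0,0,0,0],[-0.046,0,0,0,0,0,0],[-0.046,0,0,0,0,0,0]]' | grep eef
python3 -m jog '[[0,0,0,0,0,0,0],[0,0,0,0,0,0,0]]'
python3 - <<'E'
from h import *
s=sense(); print(s["joints"].round(2))
t=eyes.capture("top"); c=eyes.calibration("top")
for k in "yb":
    for ce,st in blobs(t,k):
        if 220<ce[0]<390 and 120<ce[1]<200: print(k,ce,st,pix2world(c,ce,90))
cv2.imwrite("pics/t4.png",cv2.resize(t[80:240,190:450,::-1],None,fx=3,fy=3,interpolation=cv2.INTER_CUBIC))
E
```

```text
eef_pos: [531.1, 107.1, 187.5]
force: [0.9, -0.1, 0.3]
grip_force: 0.0
eef_pos: [576.1, -120.7, 187.1]
eef_pos: [620.2, -346.3, 186.9]
time_s: 6.65
eef_pos: [620.0, -345.2, 186.0]
ee_rot: [-0.001, 0.636, 0.772, -0.0]
force: [0.7, 1.0, -0.3]
grip_width: 0.003
grip_force: 0.0
[-0.7  0.8  0.9 -0.   1.5 -0.9]
y [291.3 158.6] [289 154   5  11  34] [562.3 -54.6  90. ]
y [248.8 167.2] [247 163   5  10  25] [539.5  66.   90. ]
b [333.7 149.9] [331 146   6  10  35] [ 585.4 -175.    90. ]
```

View pics/t4.png

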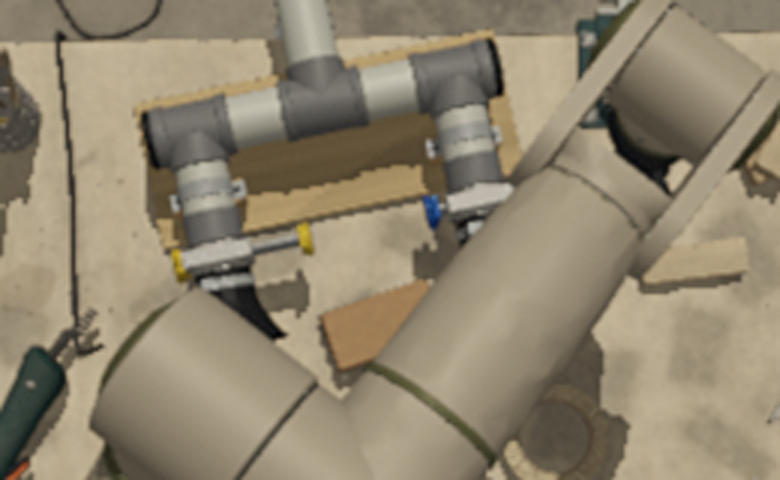

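The top view shows the yellow blade fully over: its left plate is against the gate at crop (180,265) and its right plate out at (305,238), 45 mm of travel. The vise behind the blue side needs a clearance check, so I'll take a wrist look.

Run:
```python
from h import *
c=eyes.calibration("top")
for z in (20,60,100): print(z,[pix2world(c,uv,z)[:2] for uv in ((384,122),(411,122),(384,90))])
im=eyes.capture("wrist"); cv2.imwrite("pics/w5.png",im[:,:,::-1])
s=eyes.capture("side");cv2.imwrite("pics/s5.png",cv2.resize(s[90:240,210:400,::-1],None,fx=4,fy=4,interpolation=cv2.INTER_CUBIC))
```

```text
20 [array([ 678.8, -329.3]), array([ 677.6, -409.8]), array([ 775.9, -331.6])]
60 [array([ 670.1, -323.7]), array([ 669. , -402.1]), array([ 764.7, -325.9])]
100 [array([ 661.5, -318. ]), array([ 660.4, -394.3]), array([ 753.4, -320.2])]
```

View pics/w5.png

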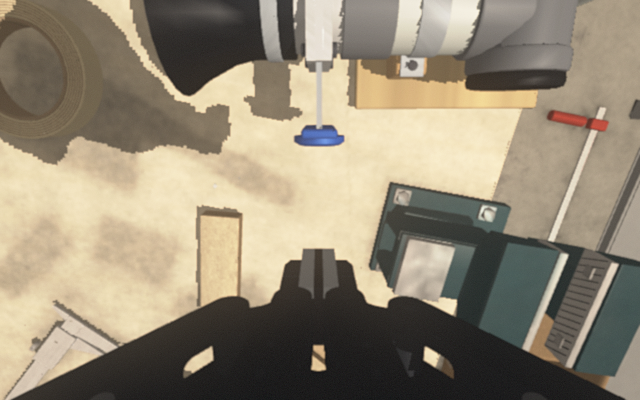

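View pics/s5.png

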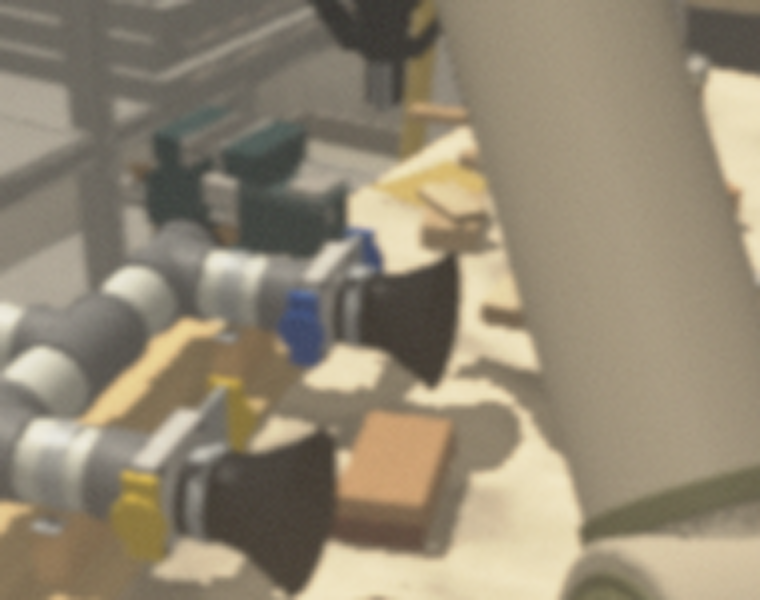

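The wrist view shows the blue shut pad centred at (319,138), in line with the fingertips at (319,255), with its face about 43 mm ahead of the TCP. The vise is to the right and clears the fingers. I'll close in 20 mm, descend and push (+tool x).

```bash
python3 -m jog '[[0.02,0,0,0,0,0,0],[0,0,0.035,0,0,0,0],[0,0,0.035,0,0,0,0],[0,0,0.03,0,0,0,0],[0,0,0,0,0,0,0]]'| grep -E "eef|force:"
python3 -m jog '[[0.005,0,0,0,0,0,0],[0.005,0,0,0,0,0,0],[0.005,0,0,0,0,0,0],[0.005,0,0,0,0,0,0],[0.005,0,0,0,0,0,0]]'| grep -E "eef|force:"
```

```text
eef_pos: [615.1, -322.7, 83.3]
force: [0.1, 0.3, -0.9]
grip_force: 0.0
eef_pos: [612.1, -300.8, 88.6]
force: [0.5, -2.2, 2.3]
grip_force: 1.6
```

```bash
python3 -m jog '[[0.007,0,0,0,0,0,0],[0.007,0,0,0,0,0,0],[0.006,0,0,0,0,0,0],[0.006,0,0,0,0,0,0]]'| grep -E "eef|force:"
python3 -m jog '[[0.003,0,0,0,0,0,0],[0.003,0,0,0,0,0,0]]'| grep -E "eef|force:"
python3 -m jog '[[0.003,0,0,0,0,0,0],[0,0,0,0,0,0,0]]'| grep -E "eef|force:"
```

```text
eef_pos: [606.8, -275.2, 87.4]
force: [5.6, -29.2, -0.6]
grip_force: 15.5
eef_pos: [606.6, -274.9, 87.8]
force: [10.5, -39.1, -12.0]
grip_force: 20.2
eef_pos: [606.5, -274.8, 87.9]
force: [13.6, -43.0, -14.3]
grip_force: 22.1
```

The blue blade is on its stop after about 37 mm. That fits: the end positions of the two pushes put the gates 254–258 mm apart. I'll back off, rise and check.

```bash
python3 -m jog '[[-0.015,0,0,0,0,0,0],[-0.02,0,0,0,0,0,0],[0,0,-0.05,0,0,0,0],[0,0,-0.05,0,0,0,0],[-0.02,0,0,0,0,0,0]]' | grep -E "eef|force:"
python3 -m jog '[[-0.045,0,-0.02,0,0,0,0],[-0.045,0,-0.02,0,0,0,0],[-0.045,0,0,0,0,0,0],[0,0,0,0,0,0,0],[0,0,0,0,0,0,0]]'
python3 - <<'E'
from h import *
t=eyes.capture("top"); c=eyes.calibration("top"); P=[]
for k in "yb":
    for ce,st in blobs(t,k):
        if 220<ce[0]<390 and 120<ce[1]<200: P.append(pix2world(c,ce,90)); print(k,ce,P[-1], "y_m %.1f"%(P[-1][:2]@[-.19,.982]))
w=eyes.capture("wrist")
cv2.imwrite("pics/t6.png",np.vstack([cv2.resize(t[80:240,190:450,::-1],(520,320),interpolation=cv2.INTER_CUBIC),cv2.resize(w[:,:,::-1],(520,280))]))
E
```

```text
eef_pos: [617.7, -319.1, 195.2]
force: [0.7, 0.3, 0.6]
grip_force: 0.0
time_s: 9.6
eef_pos: [640.4, -441.2, 223.9]
ee_rot: [-0.002, 0.636, 0.772, 0.001]
force: [0.6, 0.7, -0.2]
grip_width: -0.002
grip_force: 0.0
y [291.  157.5] [565.5 -53.7  90. ] y_m -160.2
y [248.8 167.2] [539.5  66.   90. ] y_m -37.7
b [363.1 144.2] [ 600.7 -258.5   90. ] y_m -368.0
b [321.  152.7] [ 578.1 -139.    90. ] y_m -246.3
```

View pics/t6.png

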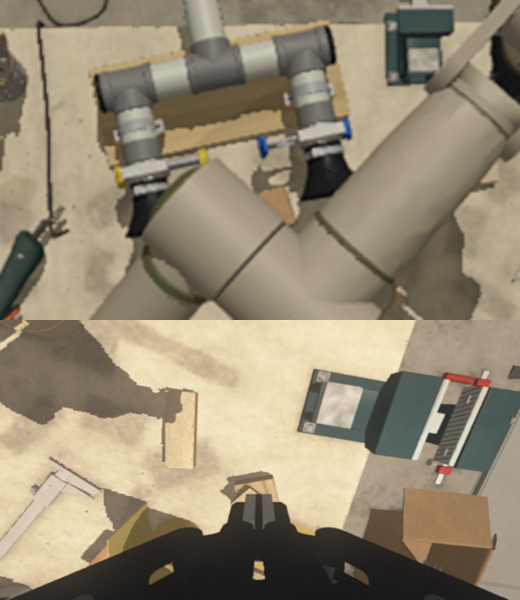

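The picture shows the yellow left plate against its gate at (122,175) and the blue right plate against its gate at (345,128). The blade centres are 208.2 mm apart, where 254 − 46 = 208 mm is expected, so both are at their stops. Nothing loose was touched, and the robot is clear.

```bash
python3 -c "
from rig import finish_job
print(finish_job())"
```

```text
the job is handed in; nothing more can be done
None
```

The yellow gate was pushed fully open first, then the blue gate fully shut; both blades measured at their stops, and the job was handed in at about 10 s of the 42 s allowed with the robot clear and the loose things not touched.

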